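# Close and lock the cereal bin

### The job

Close up the metal cereal bin: slide its flush shutter plate across the opening until it is fully home, and only then turn the butterfly key clockwise until it stops, so that its tongue locks the shutter. The key's wings pass close to the bin's thin side panel, so do not knock or push against that panel, and leave the jars and the tub round the bin where they are.

Things in the scene. Friction and masses are not known exactly. Their poses are not given: they have to be found in the camera images.
- bin: fixed metal cereal bin, 270 wide (y), 205 deep (x), 190 mm high. Its plane front face, 130 mm long up the slope, rises 35 degrees away from the robot; its normal leans 35 degrees from vertical to the robot's side. Origin on the table below the face's middle (face at z = 105 mm there); x to the back, y left, z up. The hopper rises behind the face, from 53 mm behind the origin to 190 mm high
- opening (a point): middle of the opening, at the level of the sloping face: the right part of a channel (153 mm along y, 65 mm up the slope) in the left of the face, 22 mm deep. The shutter runs in this channel and covers the opening when home. Fixed; axes as the bin's
- shutter_mid (a point): middle of the shutter's top: metal plate 80 mm wide (y), 62 mm up the slope, 5 mm thick, with dark lines, top flush with the face, no handle. Moves with it. x up the slope, y left along the face, z outward, square to the face. It slides to -y, towards the key: press a fingertip on it and drag; about 1 N moves it, it stays where left
- shutter (a joint): travel of the shutter in m: 0 = fully open (at the left end), 0.070 = fully home over the opening (stop)
- key_grip (a point): middle of the black butterfly key's wings, on its axis, 29 mm off the sloping face. Wings 80 mm tip to tip, 9 mm thick (13 at the tips), 17 to 41 mm off the face; hub radius 16 mm at the face. x along the wings (up the slope at joint 0), z outward along the key's axis, square to the face. Turns with about 0.06 N m and stays where left
- key_tongue (a point): tip of the dark tongue fixed under the key's wings: 14 mm wide, reaching 58 mm from the axis, 2 to 5 mm off the face; points down the slope at joint 0, to the left over the shutter's edge when locked
- key (a joint): angle of the key in rad, growing clockwise as seen facing the sloping face (about -z of point key_grip): 0 = unlocked, wings up and down the slope; 1.571 = locked (stop), wings level, across the face
- side_panel: thin metal panel, fixed, at the right edge of the face: 6 mm thick, as long as the face, 34 mm proud of it. Origin on its inner side at the face's surface, half-way up the slope, 50 mm right of the key's axis; x up the slope, y left, z outward. The wing tips pass 10 mm from it: open the fingers only part way (about 40 mm) round the key
- honey_jar: glass jar with a lid, 71 mm across, 110 mm high, loose, left of the bin; origin at its underside
- small_tub: white tub, 107 mm across, 80 mm high, loose, right of the bin; origin at its underside
- spice_jar: spice jar with a green cap, 46 mm across, 106 mm high, loose, in front of the bin; origin at its underside

How it is judged:
On the way, in this order (a step that is already met when the one before it is completed fails the run):
1. the shutter is fully home while the key is still unlocked (turned less than 0.8 rad) (value of joint shutter above 0.066 m and value of joint key below 0.8 rad), for 0.2 s.
2. the key is turned clockwise to its stop, the shutter still home (value of joint key above 1.42 rad and value of joint shutter above 0.066 m), for 0.2 s.
At the end, for the whole second after the job is handed in: the shutter is home (within 4 mm of its stop) and the key is locked (within 0.15 rad of its stop) and at rest (all of step 2 and velocity of joint key between -0.05 and 0.05 rad/s); the robot touches nothing.
It fails at once if the side panel is pushed with more than 15 N (contact force between side_panel and anything else above 15 N).
It fails at once if the honey jar, the tub or the spice jar is moved more than 30 mm or tipped over (distance of any of honey_jar, small_tub, spice_jar from where it was at the start of the episode above 0.03 m or angle between any of honey_jar, small_tub, spice_jar's own z axis and vertical above 0.5 rad).
It also fails if it takes over 40 s, if anything falls off the work surface, if the arm or the gripper's body presses on something with over 40 N, if the wrist force passes 120 N, or if a joint passes its speed limit or range.

### The arm

A 6-joint arm with a two-finger parallel gripper is mounted at the origin on a cart in front of the work surface, level with it; the furniture and walls round the work are solid. World frame = base frame: x ahead of the robot, y to its left, z up, the work surface at z = 0. Lengths are in m, angles in rad, forces in N, time in s.
With the tool pointing down it reaches from about 0.4 to 0.825 m from the base axis. Payload 7 kg.
Tool frame: the origin (TCP) lies midway between the tips of the shut fingers; the grasp point (between the pads) lies 19 mm behind it; z points along the fingers, y is the line along which they close (so a half turn about z gives the same grasp; the last joint's range is limited). The gripper opens to 88 mm and grips with 3 to 60 N. Pads are 19 mm wide; open, the fingers measure 130 mm over their backs; the gripper's body (78 mm by 193 mm) begins 47 mm behind the grasp point.
Start: joints at [-1.002, 0.359, 0.012, 0, -1.224, -0.288], TCP at [0.187, -0.649, 0.227] pointing down, gripper open.
Joint ranges: [-3.07, 3.07], [-1.43, 2.12], [-1.02, 1.25], [-3.03, 1.67], [-3.05, -0], [-3.03, 3.03]. Speed limits (rad/s): [2.39, 2.39, 3.01, 3.14, 3.14, 3.14].

### API

Orientations are given as [roll, pitch, yaw] about the fixed x, y, z axes, in that order (R = Rz(yaw) Ry(pitch) Rx(roll)).
In Python, from station import telemetry, eyes, ticket, recognise, trace gives the robot as it stands. The module is installed in compiled form; this text tells all that it offers.
- The arm moves only by the tool servo_tool, never from a script. Its argument "series" is a list that holds one entry, the list of rows, each a list of 4 numbers: the shift along the tool's x, y, z in mm, then the turn about the tool's z in rad. In form: [[[x, y, z, roll], ...]]. A call has exactly 10 rows; each row shifts and turns the commanded pose from where the row before left it, along the tool's axes as they then stand; what a row does not reach is not made up. A row lasts 1/12 s, in which the tool goes at most 41.7 mm and 7.16 degrees, less where a joint would pass 70% of its speed; a pose out of reach is approached as far as the arm can. A call is refused whole if a number of a shift passes 41.7 or a number of a turn 0.125, either way. A call with a gripper value outside its range is refused whole. "claw" is the gripper's target within -1 to 1 (shut at 1, half-way at 0, fully open at -1), set as the call begins (left out, the last holds). The fingers move at their own pace and stop on an object; "grip_force" is the grip in N (left out, the last holds). Time passes only in rows, so rows that do not move let the fingers close, or fill a call up. It gives the time, the measured TCP pose, the force, the opening and the grip force at its end, in the units of the state.
- telemetry.get_state(): the state, without advancing time (a new reading comes with each control period).
- eyes.grab_frame(name): name is "scene" or "top"; returns the picture (384x512x3 uint8, red, green, blue); there is no depth.
- eyes.calibration(name): a dict with "mtx" (3x3 intrinsics, pixels), "rvec" (rotation vector, rad) and "tvec" (3), from world to camera coordinates, as OpenCV has them. Camera axes: x right, y down, z forward; pixel columns grow to the right and rows downward; lengths in m; the calibration is good to about 2 mm. A picture is of the moment at which its call begins. calibration takes no time and is no camera call.
- ticket.job_done(): hands the job in; it is judged then, once.
Trained networks look in the newest picture that a camera, given by its name, has taken for a name from the list of things; names that differ only in an ending like _2 or _b are one class to them, and where a whole thing is asked for, a point or a joint stands for the part that bears it (a point fixed in the world has none). Each returns a list of dicts, best first, with "conf" (0 to 1); they miss things now and then, are a little off and sometimes report something else, mostly with a low value. They report only what shows in the picture. A call takes as long as a camera call.
- recognise(camera, name): "position" ([x, y, z] in m, in world coordinates, good to about 4 mm: the middle of the surface that is visible of it).
- trace(camera, name): "mask" (384x512 bool, what is visible of it).
The state is a dict: "t": time; "q": joint angles; "qd": joint speeds; "joint_efforts": joint torques, N m; "eef_pos": TCP position; "ee_rot": TCP orientation; "force": force on the tool from outside, world axes, zero at the start; "moment": the same for the moment, N m; "width": finger opening in m; "gripper_force": force on a finger pad.
Only numpy, scipy, OpenCV 4.12 (cv2) and the standard library are available. Lean on these libraries where they do the work, as an engineer would, in place of code of your own. Each camera call takes 0.05 s, during which the arm holds its last target. There are 200 camera calls.

## Working session

There is one attempt and no reset: what is moved stays moved. The work goes in short steps, Python scripts to look and compute and a tool call to move; the robot and the scene stay as the last step left them, time stands still between calls to the robot, and variables do not carry over. Pictures are saved under pics/ and viewed, at most 10 in all, crops included, and the job is handed in when it is done.

Besides the shell and the picture viewer there is one more tool, called after ">>>" as name(argument=value, ...), one argument or row to a line, values as JSON. servo_tool: Moves the arm, as the interface text tells. Its arguments: {"type":"object","properties":{"series":{"type":"array"},"claw":{"type":"number"},"grip_force":{"type":"number"}},"required":["series"]}

```bash
mkdir -p pics
python3 - <<'E'
from station import telemetry, eyes, recognise, trace
import cv2,numpy as np
s=telemetry.get_state(); print({k:np.round(v,3).tolist() for k,v in s.items()})
for c in("scene","top"):
    im=eyes.grab_frame(c); cv2.imwrite(f"pics/{c}0.png",im[:,:,::-1])
    for n in("bin","shutter_mid","key_grip","key_tongue","side_panel","honey_jar","small_tub","spice_jar"):
        r=recognise(c,n); print(c,n,[(np.round(d["position"],3).tolist(),round(d["conf"],2)) for d in r[:2]])
    k=eyes.calibration(c); print({a:np.round(b,3).tolist() for a,b in k.items()})
a=cv2.imread("pics/scene0.png");b=cv2.imread("pics/top0.png")
E
```

```text
{'t': 0.0, 'q': [-1.002, 0.359, 0.011, -0.0, -1.224, -0.288], 'qd': [-0.001, -0.001, 0.0, -0.001, 0.0, -0.0], 'joint_efforts': [0.002, -58.272, 29.307, 6.997, 0.007, -0.0], 'eef_pos': [0.187, -0.648, 0.226], 'ee_rot': [3.14, -0.0, -2.861], 'force': [-0.116, 0.608, -0.707], 'moment': [-0.005, 0.057, -0.013], 'gripper_force': 0.0, 'width': 0.087}
scene bin [([0.582, 0.025, 0.123], 0.93)]
scene shutter_mid [([0.569, 0.102, 0.107], 0.62)]
scene key_grip []
scene key_tongue [([0.516, -0.045, 0.119], 0.85)]
scene side_panel [([0.509, -0.104, 0.124], 0.64)]
scene honey_jar [([0.595, 0.214, 0.084], 0.69)]
scene small_tub [([0.479, -0.179, 0.055], 0.58)]
scene spice_jar [([0.378, 0.018, 0.074], 0.76)]
{'mtx': [[409.667, 0.0, 255.659], [0.0, 409.667, 195.409], [0.0, 0.0, 1.0]], 'rvec': [1.209, -2.38, 0.924], 'tvec': [0.309, 0.355, 0.863]}
top bin [([0.518, -0.048, 0.13], 0.7), ([0.601, 0.013, 0.162], 0.63)]
top shutter_mid [([0.574, 0.102, 0.101], 0.69)]
top key_grip [([0.517, -0.048, 0.129], 0.67)]
top key_tongue [([0.518, -0.051, 0.128], 0.72), ([0.486, -0.188, 0.051], 0.69)]
top side_panel [([0.517, -0.105, 0.133], 0.61)]
top honey_jar []
top small_tub [([0.486, -0.186, 0.052], 0.63)]
top spice_jar [([0.395, 0.008, 0.104], 0.69), ([0.573, 0.098, 0.105], 0.48)]
{'mtx': [[374.261, 0.0, 257.762], [0.0, 374.261, 198.686], [0.0, 0.0, 1.0]], 'rvec': [2.202, -2.208, 0.074], 'tvec': [0.023, 0.492, 1.019]}
```

View pics/scene0.png

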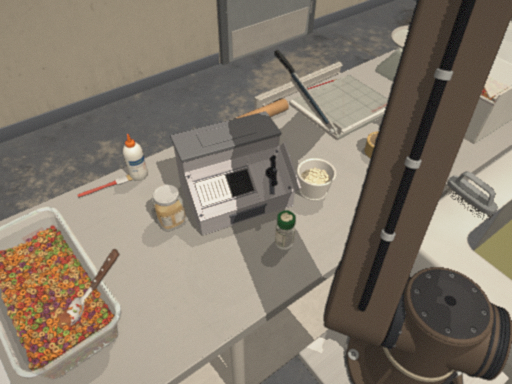

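View pics/top0.png

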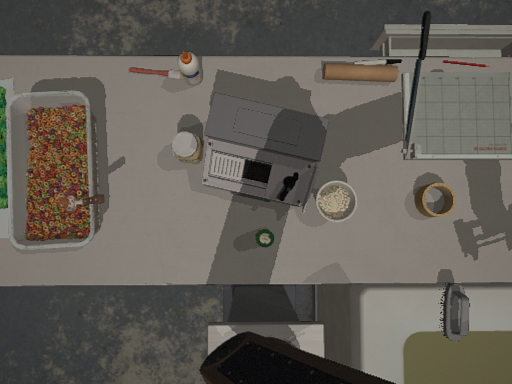

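Run:
```python
import cv2
a=cv2.imread("pics/scene0.png")[110:240,170:330];cv2.imwrite("pics/s0c.png",cv2.resize(a,None,fx=4.5,fy=4.5,interpolation=cv2.INTER_CUBIC))
b=cv2.imread("pics/top0.png")[85:220,195:335];cv2.imwrite("pics/t0c.png",cv2.resize(b,None,fx=4.4,fy=4.4,interpolation=cv2.INTER_CUBIC))
```

```text
(no output)
```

View pics/s0c.png

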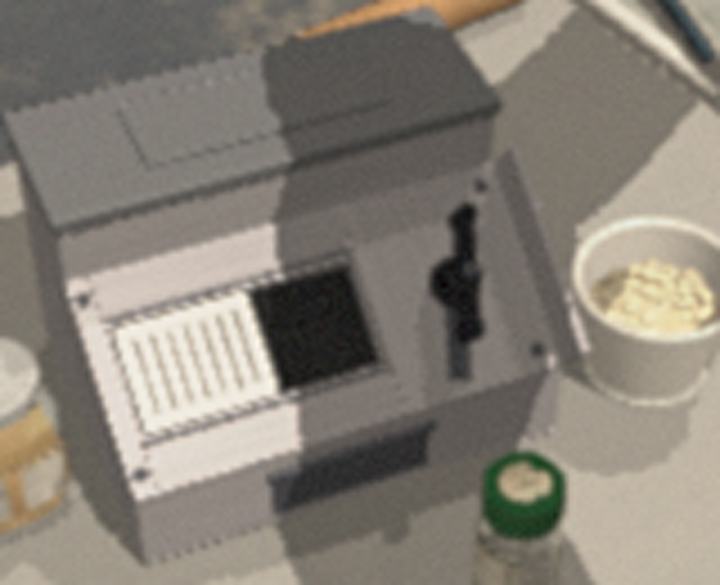

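View pics/t0c.png

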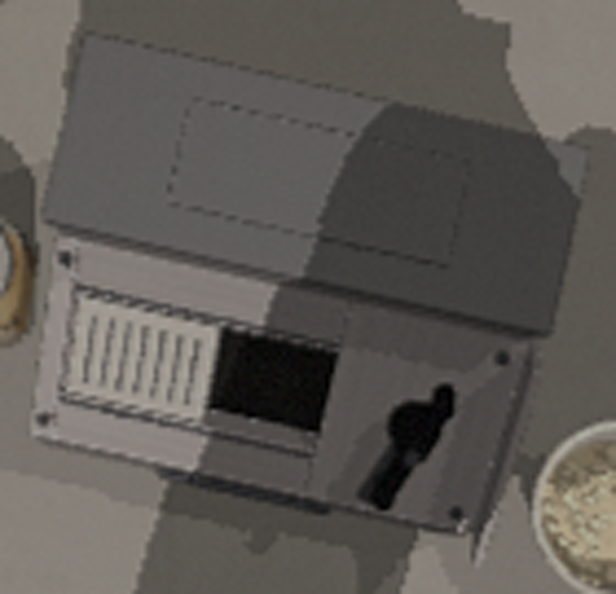

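```bash
cat > h.py <<'E'
import numpy as np,cv2
from scipy.spatial.transform import Rotation as R
from scipy.optimize import least_squares
from station import telemetry, eyes, recognise, trace, ticket
c,s=np.cos(np.radians(35)),np.sin(np.radians(35))
F=lambda u,v,w=0: np.array([u*c-w*s,v,105+u*s+w*c])/1000
cal={n:eyes.calibration(n) for n in("scene","top")}
def proj(n,P): k=cal[n]; return cv2.projectPoints(np.array(P,float).reshape(-1,1,3),k["rvec"],k["tvec"],k["mtx"],None)[0][:,0]
def W(p,P): return R.from_euler('z',p[2]).apply(P)+[p[0],p[1],0]
def on_face(n,px,p,w=0): # pixel -> (u,v) mm in plane w
    f=lambda x: (proj(n,W(p,[F(x[0],x[1],w)]))[0]-px)
    return least_squares(f,[0,0]).x
S=lambda a,b:np.array([(a+.5)/4.5-.5+170,(b+.5)/4.5-.5+110])
T=lambda a,b:np.array([(a+.5)/4.4-.5+195,(b+.5)/4.4-.5+85])
E
cat > fit.py <<'E'
from h import *
A=lambda x,y,z:np.array([x,y,z])/1000
obs=[("top",T(45,222),A(53,135,190)),("top",T(550,332),A(53,-135,190)),("top",T(85,33),A(152,135,190)),("top",T(588,145),A(152,-135,190)),
("top",T(33,435),F(-65,135)),("scene",S(62,228),A(53,135,190)),("scene",S(498,104),A(53,-135,190)),("scene",S(8,113),A(152,135,190)),("scene",S(430,12),A(152,-135,190)),("scene",S(145,495),F(-65,135)),("scene",S(150,562),A(-53,135,0))]
f=lambda p:np.concatenate([proj(n,W(p,[P]))[0]-q for n,q,P in obs])
r=least_squares(f,[.56,0,-.25],loss='soft_l1');p=r.x;print(p);print(f(p).reshape(-1,2).round(1).tolist())
np.save("pose.npy",p)
for nm,n,q,w in [("shutTL","top",T(78,290),0),("shutBL","top",T(65,400),0),("shutTR","top",T(220,325),0),("shutBR","top",T(207,415),0),("openTR","top",T(340,347),0),("openBR","top",T(322,435),0),
 ("shutTL","scene",S(112,328),0),("shutBL","scene",S(148,432),0),("shutTR","scene",S(250,292),0),("shutBR","scene",S(280,390),0),("openTR","scene",S(350,265),0),("openBR","scene",S(378,362),0),
 ("tongue","top",T(378,498),4),("tongue","scene",S(460,378),4),("wingtop","top",T(443,395),41),("wingtop","scene",S(463,210),41),("keyhub","scene",S(457,280),35),("keyhub","top",T(413,428),35),("wingbot","scene",S(466,335),35)]:
    print(nm,n,on_face(n,q,p,w).round(1))
for n,v in(("key",-79),):
    print(n,W(p,[F(0,v,0)]),W(p,[F(0,v,29)]))
E
python3 fit.py
```

```text
[ 0.55051463  0.02461526 -0.2168169 ]
[[0.3, -0.6], [0.5, -0.5], [0.6, 0.8], [0.5, 0.4], [-0.2, 0.8], [-1.4, -1.2], [0.8, -1.4], [-0.7, 0.4], [0.1, -1.8], [-1.3, 1.9], [-0.1, 3.0]]
shutTL top [ 36.8 119.7]
shutBL top [-34.5 118.7]
shutTR top [34.3 38.1]
shutBR top [-24.1  35.9]
openTR top [ 36.8 -30.2]
openBR top [-20.8 -31.6]
shutTL scene [ 34.  118.2]
shutBL scene [-28.2 117.6]
shutTR scene [31.1 36. ]
shutBR scene [-28.2  37.9]
openTR scene [ 29.4 -26. ]
openBR scene [-29.9 -22.8]
tongue top [-51.9 -71.8]
tongue scene [-53.8 -65.7]
wingtop top [ 42.2 -88.9]
wingtop scene [ 34.9 -88.6]
keyhub scene [ -1.9 -73.2]
keyhub top [ 15.4 -78.4]
wingbot scene [-33.7 -67.3]
key [[ 0.53351998 -0.05253512  0.105     ]] [[ 0.5172757  -0.04895684  0.12875541]]
```

```bash
cat >> h.py <<'E'
p=np.load("pose.npy")
def need(x,v,z): # bin-frame target (mm) -> shift in the tool axes once aligned with the bin (tool x=-bin x, y=bin y, z down)
    st=telemetry.get_state(); d=R.from_euler('z',-p[2]).apply(W(p,[np.array([x,v,z])/1000])[0]-st["eef_pos"])*1000
    here=R.from_euler('z',-p[2]).apply(np.array(st["eef_pos"])-[p[0],p[1],0])*1000
    rot=R.from_euler('xyz',st["ee_rot"]).as_matrix(); fr=R.from_euler('z',p[2]).as_matrix()@np.diag([-1,1,-1]); 
    print("t",round(st["t"],2),"here",here.round(1),"tool shift",(d*[-1,1,-1]).round(1),"turn",R.from_matrix(rot.T@fr).as_rotvec().round(3),"F",(R.from_euler('z',-p[2]).apply(st["force"])).round(1),"w",round(st["width"],3))
E
python3 -c "
from h import *
need(-3,92.5,150)"
```

```text
t 0.9 here [-210.1 -735.6  226.6] tool shift [-207.1  828.1   76.6] turn [-0.     0.     0.498] F [ 0.1  0.  -0. ] w 0.087
```

>>> servo_tool(
  series=[
    [[0,0,0,0.1245],[0,0,0,0.1245],[0,0,0,0.1245],[0,0,0,0.1245],[-9.5,39,0,0],[-9.5,39,0,0],[-9.5,39,0,0],[-9.5,39,0,0],[-9.5,39,0,0],[-9.5,39,0,0]],
  ],
  claw=1,
  grip_force=10,
)

```text
t: 1.73
eef_pos: [0.2935, -0.4307, 0.2267]
ee_rot: [-3.141, 0.0, 2.924]
force: [0.7, 0.9, -0.0]
width: 0.0262
gripper_force: 0.0
```

>>> servo_tool(
  series=[
    [[-9.5,39,0,0],[-9.5,39,0,0],[-9.5,39,0,0],[-9.5,39,0,0],[-9.5,39,0,0],[-9.5,39,0,0],[-9.5,39,0,0],[-9.5,39,0,0],[-9.5,39,0,0],[-9.5,39,0,0]],
  ],
)

```text
t: 2.57
eef_pos: [0.4704, -0.0699, 0.2272]
ee_rot: [3.141, 0.001, 2.925]
force: [1.2, 0.0, -0.5]
width: 0.0002
gripper_force: 0.0
```

```bash
python3 -c "
from h import *
need(-3,92.5,150)"
```

```text
t 2.57 here [ -57.9 -109.5  227.2] tool shift [-54.9 202.   77.2] turn [0.001 0.001 0.   ] F [ 1.2  0.3 -0.5] w 0.0
```

>>> servo_tool(
  series=[
    [[-10,37,0,0],[-10,37,0,0],[-10,37,0,0],[-10,37,0,0],[-10,35,5,0],[-5,19,10,0],[0,0,25,0],[0,0,25,0],[0,0,12,0],[0,0,0,0]],
  ],
)

```text
t: 3.4
eef_pos: [0.5653, 0.1129, 0.1463]
ee_rot: [-3.138, -0.005, 2.924]
force: [-0.2, 0.3, 0.7]
width: 0.0005
gripper_force: 0.0
```

Run:
```python
from h import *
need(-3,92.5,113)
im=eyes.grab_frame("scene"); cv2.imwrite("pics/s1.png",cv2.resize(im[90:250,140:340,::-1],None,fx=3.5,fy=3.5,interpolation=cv2.INTER_CUBIC))
```

```text
t 3.4 here [ -4.5  89.4 146.3] tool shift [-1.5  3.1 33.3] turn [-0.003 -0.005 -0.   ] F [-0.2  0.2  0.7] w 0.001
```

View pics/s1.png

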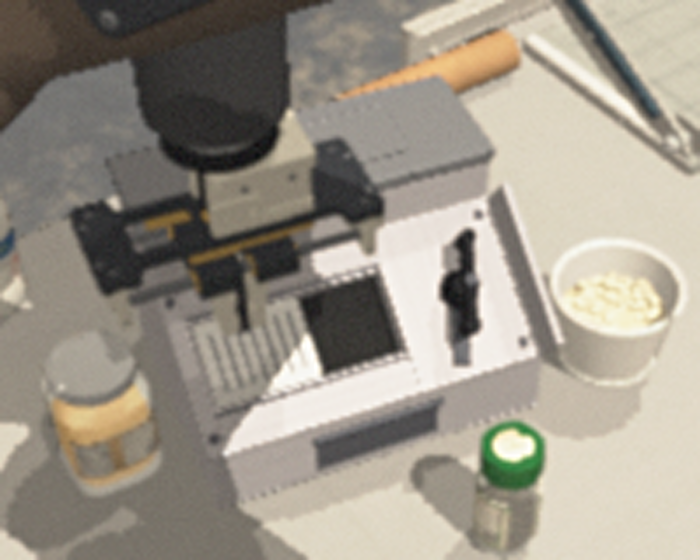

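>>> servo_tool(
  series=[
    [[0,3,10,0],[0,0,10,0],[0,0,6,0],[0,0,3,0],[0,0,3,0],[0,0,1,0],[0,0,1,0],[0,0,1,0],[0,0,1,0],[0,0,0,0]],
  ],
)

```text
t: 4.28
eef_pos: [0.5678, 0.1164, 0.1136]
ee_rot: [3.142, 0.0, 2.924]
force: [-0.2, -0.4, 0.8]
width: 0.0006
gripper_force: 0.0
```

```bash
python3 -c "
from h import *
need(-3,92.5,109)"
```

```text
t 4.28 here [ -2.8  93.3 113.6] tool shift [ 0.2 -0.8  4.6] turn [ 0.  0. -0.] F [-0.1 -0.5  0.8] w 0.001
```

>>> servo_tool(
  series=[
    [[0,0,0,0],[0,0,1,0],[0,0,1,0],[0,0,1,0],[0,0,1,0],[0,0,1,0],[0,0,1,0],[0,0,1,0],[0,0,0,0],[0,0,0,0]],
  ],
)

```text
t: 5.12
eef_pos: [0.5682, 0.1164, 0.1074]
ee_rot: [3.141, 0.001, 2.925]
force: [-2.4, -0.4, 7.3]
width: 0.0005
gripper_force: 3.2
```

>>> servo_tool(
  series=[
    [[0,-3,0.5,0],[0,-4,0,0],[0,-4,0,0],[0,-4,0,0],[0,-4,0,0],[0,-4,0,0],[0,-4,0,0],[0,-4,0,0],[0,-4,0,0],[0,0,0,0]],
  ],
)

```text
t: 5.95
eef_pos: [0.5604, 0.082, 0.1072]
ee_rot: [3.141, 0.001, 2.925]
force: [-4.1, 0.1, 9.4]
width: 0.0004
gripper_force: 4.9
```

Run:
```python
from h import *
need(-3,22.5,109)
im=eyes.grab_frame("scene"); cv2.imwrite("pics/s2.png",cv2.resize(im[90:250,140:340,::-1],None,fx=3.5,fy=3.5,interpolation=cv2.INTER_CUBIC))
```

```text
t 5.95 here [ -2.7  58.2 107.2] tool shift [  0.3 -35.7  -1.8] turn [ 0.001  0.001 -0.   ] F [-4.  -0.8  9.4] w 0.0
```

View pics/s2.png

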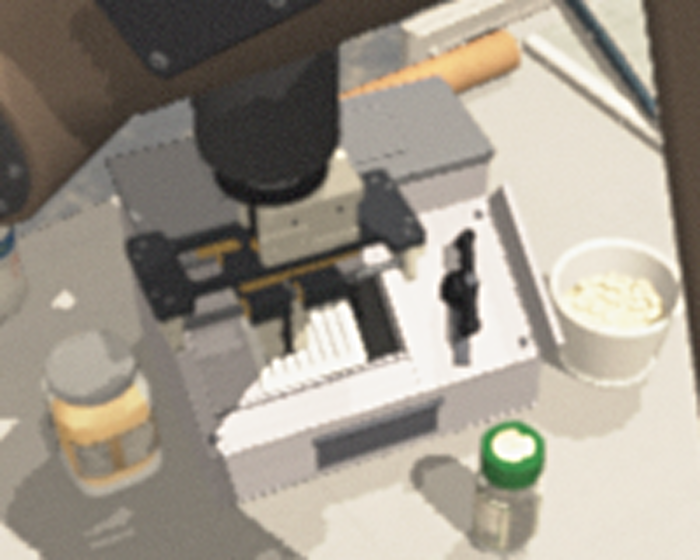

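>>> servo_tool(
  series=[
    [[0,-4,0,0],[0,-4,0,0],[0,-4,0,0],[0,-4,0,0],[0,-4,0,0],[0,-4,0,0],[0,-4,0,0],[0,-4,0,0],[0,-3,0,0],[0,0,0,0]],
  ],
)

```text
t: 6.83
eef_pos: [0.5531, 0.0491, 0.1073]
ee_rot: [3.139, 0.001, 2.925]
force: [-5.5, 5.9, 10.5]
width: 0.0007
gripper_force: 6.0
```

Run:
```python
from h import *
need(-3,22.5,109)
```

```text
t 6.83 here [ -2.7  24.5 107.3] tool shift [ 0.3 -2.  -1.7] turn [ 0.003  0.001 -0.   ] F [-6.6  4.6 10.5] w 0.001
```

>>> servo_tool(
  series=[
    [[0,-2,0.5,0],[0,-2,0,0],[0,-1,0,0],[0,0,0,0],[0,0,0,0],[0,0,-5,0],[0,0,-10,0],[0,15,-20,0],[0,35,-20,0],[0,35,-10,0]],
  ],
)

```text
t: 7.67
eef_pos: [0.571, 0.1261, 0.1738]
ee_rot: [3.14, 0.003, 2.922]
force: [1.5, -0.6, 1.0]
width: 0.0008
gripper_force: 0.0
```

Run:
```python
from h import *
need(-50,-100,190)
a=eyes.grab_frame("scene")[110:240,170:330];b=eyes.grab_frame("top")[85:220,195:335]
z=lambda i:cv2.resize(i[:,:,::-1],(540,440),interpolation=cv2.INTER_CUBIC)
cv2.imwrite("pics/s3.png",cv2.resize(a[:,:,::-1],None,fx=4.5,fy=4.5,interpolation=cv2.INTER_CUBIC))
```

```text
t 7.67 here [ -1.8 103.6 173.8] tool shift [  48.2 -203.6  -16.2] turn [ 0.001  0.003 -0.002] F [ 1.6 -0.3  1. ] w 0.001
```

View pics/s3.png

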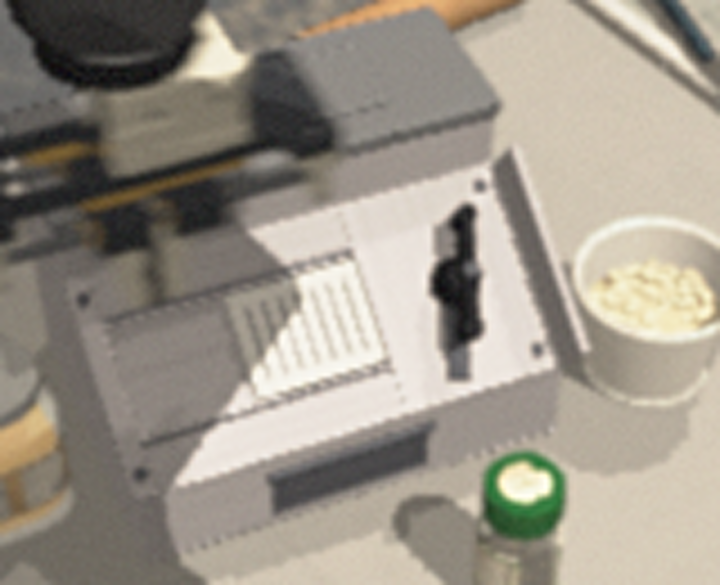

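```bash
cat > path.py <<'E'
from h import *
for nm,q in [("R",S(358,262)),("R",S(385,360)),("L",S(225,302)),("L",S(262,400))]: print(nm,on_face("scene",q,p).round(1))
zt=108; r_,t_,w_=np.meshgrid(np.linspace(0,40,41),np.linspace(-1,1,5),np.linspace(17,41,25))
def finger(th,r=29):
    t=t_*np.where(r_>32,6.5,4.5); d=np.array([-np.cos(th),np.sin(th)]); n=np.array([np.sin(th),np.cos(th)])
    u=r_*d[0]+t*n[0]; v=-79+r_*d[1]+t*n[1]
    x=u*c-w_*s; z=105+u*s+w_*c; k=z>=zt; x,v=x[k],v[k]
    m=np.array([r*d[0]*c-33*s,-79+r*d[1]]); h=np.array([n[0]*c,n[1]])
    for D in np.arange(0,45,.25):
        f=m-D*h
        if not np.any((abs(x-f[0])<9.5)&(abs(v-f[1])<10.5)): return f
print("theta, finger x,v, TCP v (finger+30.5)")
for th in (0,.25,.5,.75,1,1.2,1.4,1.571):
    f=finger(th); print(th,f.round(1),round(f[1]+30.5,1))
E
python3 path.py
```

```text
R [ 29.7 -31.3]
R [-30.  -27.2]
L [29.7 51.8]
L [-30.5  49.8]
theta, finger x,v, TCP v (finger+30.5)
0 [-42.7 -96. ] -65.5
0.25 [-45.8 -90.2] -59.7
0.5 [-48.4 -84.4] -53.9
0.75 [-49.6 -76.6] -46.1
1 [-48.7 -67.8] -37.3
1.2 [-46.8 -61.1] -30.6
1.4 [-43.3 -54.7] -24.2
1.571 [-38.4 -50. ] -19.5
```

>>> servo_tool(
  series=[
    [[15,0,0,0],[15,-20,0,0],[14,-30,0,0],[0,-30,0,0],[0,-30,0,0],[0,-30,0,0],[0,-20,0,0],[0,-10,0,0],[0,0,0,0],[0,0,0,0]],
  ],
  claw=0.09,
)

```text
t: 8.6
eef_pos: [0.4904, -0.0308, 0.1708]
ee_rot: [3.142, 0.0, 2.923]
force: [0.2, -0.4, 0.1]
width: 0.0398
gripper_force: 0.0
```

Run:
```python
from h import *
need(-46,-66,108)
im=eyes.grab_frame("scene"); cv2.imwrite("pics/s4.png",cv2.resize(im[90:250,170:370,::-1],None,fx=3.7,fy=3.7,interpolation=cv2.INTER_CUBIC))
```

```text
t 8.6 here [-46.8 -67.1 170.8] tool shift [-0.8  1.1 62.8] turn [ 0.     0.    -0.002] F [ 0.3 -0.4  0.1] w 0.04
```

View pics/s4.png

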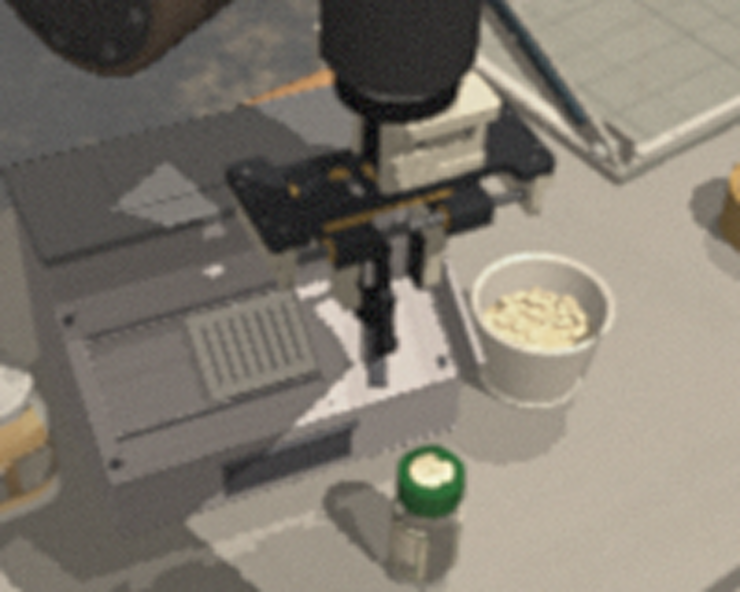

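>>> servo_tool(
  series=[
    [[0,0,8,0],[0,0,10,0],[0,0,10,0],[0,0,10,0],[0,0,8,0],[0,0,6,0],[0,0,5,0],[0,0,4,0],[0,0,2,0],[0,0,0,0]],
  ],
)

```text
t: 9.48
eef_pos: [0.4903, -0.0305, 0.1072]
ee_rot: [-3.141, -0.0, 2.924]
force: [-0.1, 0.3, -0.2]
width: 0.0397
gripper_force: 0.0
```

```bash
python3 -c "
from h import *
need(-48.4,-53.9,108)"
```

```text
t 9.48 here [-47.  -66.8 107.2] tool shift [ 1.4 12.9 -0.8] turn [-0.    -0.    -0.001] F [-0.2  0.2 -0.2] w 0.04
```

>>> servo_tool(
  series=[
    [[0.3,2,0,0],[0.3,2,0,0],[0.3,2.5,0,0],[0.3,2.5,0,0],[0.3,2.5,0,0],[0.3,2.5,0,0],[0.3,2.5,0,0],[0.3,2.5,0,0],[0.2,2,0,0],[0,0,0,0]],
  ],
)

```text
t: 10.32
eef_pos: [0.4924, -0.0089, 0.1075]
ee_rot: [3.141, -0.0, 2.925]
force: [-2.0, -1.3, 0.6]
width: 0.0396
gripper_force: 1.2
```

Run:
```python
from h import *
need(-48.7,-37.3,108)
im=eyes.grab_frame("scene"); cv2.imwrite("pics/s5.png",cv2.resize(im[130:220,210:330,::-1],None,fx=6,fy=6,interpolation=cv2.INTER_CUBIC))
```

```text
t 10.32 here [-49.6 -45.2 107.5] tool shift [-0.9  7.9 -0.5] turn [ 0. -0. -0.] F [-1.6 -1.7  0.6] w 0.04
```

View pics/s5.png

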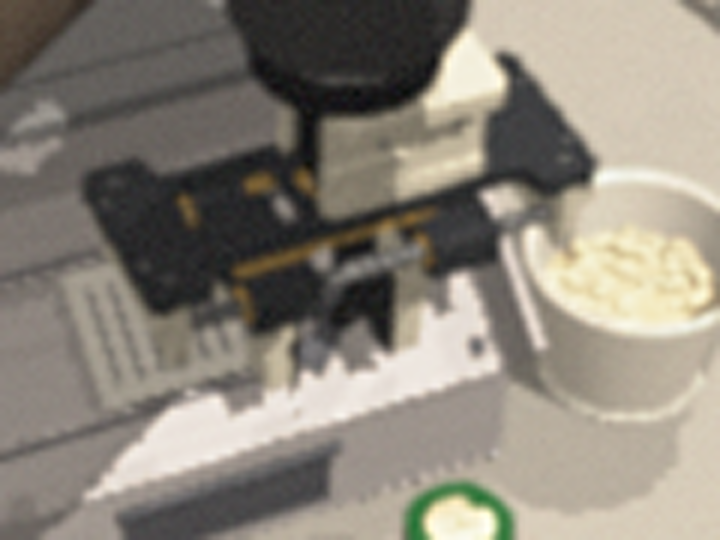

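>>> servo_tool(
  series=[
    [[-0.2,2,0,0],[-0.2,2,0,0],[-0.2,2,0,0],[-0.3,2,0,0],[-0.5,2,0,0],[-0.5,2,0,0],[-0.6,1.6,0,0],[-0.6,1.4,0,0],[0,0,0,0],[0,0,0,0]],
  ],
)

```text
t: 11.2
eef_pos: [0.4988, 0.005, 0.1075]
ee_rot: [3.141, 0.0, 2.925]
force: [-2.7, 0.3, 0.3]
width: 0.0401
gripper_force: 1.1
```

>>> servo_tool(
  series=[
    [[-1,1.5,0,0],[-1,1.5,0,0],[-1,1.5,0,0],[-1,1.5,0,0],[-1.2,1.2,0,0],[-1.2,1.2,0,0],[-1.2,1.2,0,0],[-1.2,1,0,0],[0,0,0,0],[0,0,0,0]],
  ],
)

```text
t: 12.03
eef_pos: [0.5082, 0.0118, 0.1079]
ee_rot: [-3.139, -0.002, 2.924]
force: [-8.6, -6.7, 10.0]
width: 0.0397
gripper_force: 6.4
```

```bash
python3 -c "
from h import *
need(-38.4,-19.5,108)"
```

```text
t 12.03 here [-38.6 -21.7 107.9] tool shift [-0.2  2.2 -0.1] turn [-0.003 -0.002 -0.001] F [-6.9 -8.4 10. ] w 0.04
```

Run:
```python
from h import *
a=eyes.grab_frame("scene")[125:215,210:310,::-1];b=eyes.grab_frame("top")[130:220,230:330,::-1]
z=lambda i:cv2.resize(i,(400,360),interpolation=cv2.INTER_CUBIC)
cv2.imwrite("pics/s6.png",np.hstack([z(a),z(b)]))
for cm in("scene","top"):
  for n in("key_tongue","key_grip"): print(cm,n,[(R.from_euler('z',-p[2]).apply(np.array(d["position"])-[p[0],p[1],0]).round(3)*1000,d["conf"]) for d in recognise(cm,n)[:2]])
```

```text
scene key_tongue []
scene key_grip []
top key_tongue []
top key_grip []
```

View pics/s6.png

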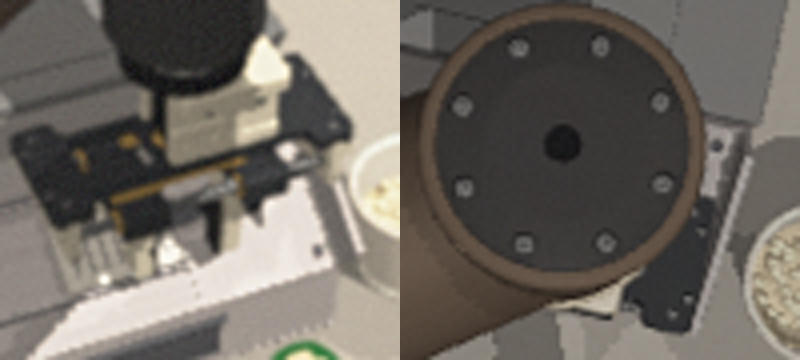

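>>> servo_tool(
  series=[
    [[0,-2,0,0],[0,-2,0,0],[0,-1,0,0],[0,0,0,0],[-0.7,0,-0.5,0],[-0.7,0,-0.5,0],[-0.7,0,-0.5,0],[0,0,0,0],[0,0,0,0],[0,0,0,0]],
  ],
)

```text
t: 13.17
eef_pos: [0.5094, 0.0083, 0.1083]
ee_rot: [3.141, -0.002, 2.924]
force: [-7.3, 5.9, 0.2]
width: 0.0401
gripper_force: 3.7
```

```bash
python3 -c "
from h import *
need(-38.4,-19.5,108)"
```

```text
t 13.17 here [-36.7 -24.7 108.3] tool shift [1.7 5.2 0.3] turn [ 0.    -0.002 -0.001] F [-8.4  4.1  0.2] w 0.04
```

>>> servo_tool(
  series=[
    [[-1,0,-0.6,0],[-1,0,-0.6,0],[-1,0,-0.6,0],[0,0,0,0],[0,0,0,0],[0,0,0,0],[0,0,0,0],[0,0,0,0],[0,0,0,0],[0,0,0,0]],
  ],
)

```text
t: 14.0
eef_pos: [0.5097, 0.008, 0.1087]
ee_rot: [-3.141, -0.007, 2.922]
force: [-12.6, 9.2, -3.6]
width: 0.04
gripper_force: 6.9
```

```bash
python3 -c "
from h import *
need(-38.4,-19.5,108)"
```

```text
t 14.0 here [-36.3 -25.  108.7] tool shift [2.1 5.5 0.7] turn [-0.    -0.007 -0.002] F [-14.3   6.3  -3.6] w 0.04
```

>>> servo_tool(
  series=[
    [[5,0,0,0],[8,0,0,0],[8,0,0,0],[0,0,-15,0],[0,0,-25,0],[0,0,-35,0],[20,0,-35,0],[35,0,-10,0],[35,0,0,0],[10,0,0,0]],
  ],
)

```text
t: 14.83
eef_pos: [0.3923, 0.0332, 0.232]
ee_rot: [3.138, 0.002, 2.924]
force: [-0.7, 0.3, -1.4]
width: 0.0397
gripper_force: 0.0
```

>>> servo_tool(
  series=[
    [[0,-35,-10,0],[0,-40,0,0],[0,-40,0,0],[0,-40,0,0],[0,-40,0,0],[0,-40,0,0],[0,-40,0,0],[0,-30,0,0],[0,0,0,0],[0,0,0,0]],
  ],
)

```text
t: 15.67
eef_pos: [0.3288, -0.2661, 0.2408]
ee_rot: [-3.141, 0.0, 2.92]
force: [-0.1, 1.0, -0.9]
width: 0.0395
gripper_force: 0.0
```

Run:
```python
from h import *
need(0,0,0)
B=lambda P:(R.from_euler('z',-p[2]).apply(np.array(P)-[p[0],p[1],0])*1000).round(1).tolist()
for cm in("scene","top"):
  im=eyes.grab_frame(cm); cv2.imwrite(f"pics/{cm}7.png",im[:,:,::-1])
  for n in("key_tongue","shutter_mid","honey_jar","small_tub","spice_jar"): print(cm,n,[(B(d["position"]),np.round(d["position"],3).tolist(),round(d["conf"],2)) for d in recognise(cm,n)[:1]])
  for n,w in(("key_grip",33),("shutter_mid",0)):
    t=trace(cm,n)
    if t:
      ys,xs=np.nonzero(t[0]["mask"]); h=cv2.boxPoints(cv2.minAreaRect(np.c_[xs,ys].astype(np.float32)))
      print(cm,n,round(t[0]["conf"],2),len(xs),[on_face(cm,q,p,w).round(0).tolist() for q in h])
  # brightness of the face along lines: dark = key/tongue
  g=cv2.cvtColor(im,cv2.COLOR_RGB2GRAY)
  at=lambda u,v,w:int(g[tuple(np.round(proj(cm,W(p,[F(u,v,w)]))[0][::-1]).astype(int))])
  for u in range(45,-61,-8): print(u,[at(u,v,35 if False else 20) for v in range(-125,61,8)])
```

```text
t 15.67 here [-154.  -331.6  240.8] tool shift [-154.   331.6  240.8] turn [-0.     0.    -0.005] F [-0.3  1.  -0.9] w 0.04
scene key_tongue [([-17.7, -76.5, 126.0], [0.517, -0.046, 0.126], 0.8)]
scene shutter_mid [([1.5, 12.0, 110.5], [0.555, 0.036, 0.11], 0.94)]
scene honey_jar [([1.0, 194.4, 85.6], [0.593, 0.214, 0.086], 0.74)]
scene small_tub [([-21.7, -214.1, 55.1], [0.483, -0.18, 0.055], 0.73)]
scene spice_jar []
scene key_grip 0.57 248 [[3.0, -15.0], [20.0, -119.0], [-8.0, -123.0], [-24.0, -19.0]]
scene shutter_mid 0.78 682 [[30.0, 52.0], [33.0, -29.0], [-30.0, -28.0], [-31.0, 52.0]]
45 [93, 183, 199, 192, 194, 193, 141, 105, 107, 105, 108, 102, 106, 104, 105, 105, 102, 104, 104, 104, 104, 191, 195, 197]
37 [94, 184, 201, 206, 199, 198, 181, 110, 104, 107, 110, 111, 112, 90, 94, 94, 93, 91, 89, 85, 85, 177, 176, 176]
29 [98, 185, 199, 206, 209, 209, 208, 116, 120, 117, 122, 120, 123, 95, 112, 115, 118, 115, 141, 125, 128, 125, 186, 166]
21 [92, 187, 198, 197, 209, 210, 209, 132, 120, 118, 124, 116, 122, 130, 120, 132, 134, 136, 129, 123, 128, 144, 234, 192]
13 [97, 170, 204, 1
[... 2524 characters left out ...]
02, 104, 78, 103, 103, 104, 101, 142, 148]
-19 [82, 116, 140, 148, 144, 137, 142, 144, 142, 79, 79, 82, 75, 76, 80, 95, 97, 81, 84, 98, 86, 77, 94, 109]
-27 [78, 140, 141, 143, 141, 140, 140, 141, 143, 78, 81, 82, 88, 75, 88, 75, 86, 84, 76, 65, 86, 75, 75, 108]
-35 [105, 143, 143, 149, 150, 141, 141, 139, 135, 79, 81, 80, 75, 77, 76, 88, 88, 89, 88, 87, 87, 90, 88, 91]
-43 [104, 58, 144, 141, 151, 140, 143, 140, 83, 90, 80, 93, 82, 87, 76, 88, 87, 89, 88, 87, 89, 88, 87, 89]
-51 [78, 130, 157, 154, 117, 151, 165, 101, 80, 105, 68, 83, 92, 95, 77, 96, 101, 66, 78, 98, 55, 74, 94, 58]
-59 [127, 123, 109, 124, 124, 110, 125, 125, 125, 79, 51, 44, 47, 40, 45, 45, 41, 45, 44, 45, 52, 46, 43, 78]
```

```bash
python3 -c "
from station import ticket
print(ticket.job_done())"
```

```text
the job is handed in; nothing more can be done
None
```

I slid the shutter home to its stop, then turned the key clockwise to its stop and handed the job in with the arm clear. Both stops showed in the push forces, and the final images agree, with the shutter about 69 mm along and the wings level. The honey jar could only be roughly checked, and the verdict was not shown.

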